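Angle a guide rail in behind a sensor post and seat it against its reference edge

TASK

The steel guide rail lying on the slotted plate is to be screwed down along the plate's reference edge, but a sensor hangs over that place, so the rail cannot be lowered in from above. Push it there with the fingertips, flat on the plate all the way and never gripped or lifted: angle its left end in behind the sensor post, then swing the right end in, until it lies flush along the reference edge between the two end stops. Do not press hard on the sensor post, and leave the other things lying where they are.

Things in the scene. Friction and masses are not known exactly. Their poses are not given: they have to be found in the camera images.
- guide_rail: loose straight steel linear guide rail, 240 long x 20 wide x 17.5 mm high, about 0.5 kg, four screw holes in its top; it lies in front of (robot side of) the sensor post, left end turned somewhat towards the robot. Origin: centre of its underside; y axis along its length towards its left end, x axis across it towards the reference edge, z up.
- rail_left_end (a point): centre of the lower edge of the rail's left end face (robot's left), 120 mm from the rail's origin along its +y
- rail_right_end (a point): centre of the lower edge of the rail's right end face, 120 mm from the rail's origin along its -y
- slot_plate: fixed grey anodised aluminium plate on the bench, 260 (x) x 420 (y) x 15 mm thick, with narrow slots running left-right; the top is smooth to slide on, at z = 15 mm. Origin: centre of its underside; x axis away from the robot, y to the left. At its far side a steel reference edge is screwed down, with an end stop at each end of it.
- ref_edge (a point): foot of the reference edge's face (looks to the robot), on the plate's top, half way between the stops; axes as the plate's. The edge is a bar 22 mm high, 22 mm thick, 248 mm long, parallel to the plate's y. With the rail seated, the rail's origin is at x = -10 mm and y within 4 mm of this point, its axes parallel to the plate's.
- left_stop (a point): foot of the left end stop's inner face, on the line of the reference edge's face. The stop is a block 26 mm high and 22 mm wide (y) that projects 14 mm towards the robot beyond that face. The bay between the two stops is 248 mm long, 8 mm longer than the rail.
- right_stop (a point): the same point of the right end stop, which is alike
- sensor_post: fixed round steel pillar, 16 mm in diameter, on the plate near the left stop; axis 40 mm in front of the reference edge's face (32 mm free between, for the 20 mm wide rail), 30 to 50 mm right of the left stop's inner face. Origin: on its axis at the plate's top, axes as the plate's. It may be brushed, not pressed over 25 N.
- sensor_tip (a point): lower end of the upright barrel sensor that the post carries over the bay on a black clamp (28 x 26 mm, 29 to 45 mm above the plate) and an arm; it hangs 24 mm above the plate, and its top, the highest point of the post, is 62 mm above the plate
- hex_key: bystander: black L-shaped hex key, 82 x 30 x 6 mm, lying on the front left of the plate; origin under its centre
- weight_big: bystander: brass-coloured knobbed weight, 33 mm in diameter, 42 mm high, standing at the left edge of the plate; origin under its centre
- flat_tip: bystander: small metal disc on a stem, 24 mm in diameter, 19 mm high, at the plate's far right corner, outside the right end stop; origin under its centre
- calliper: bystander: digital calliper, 237 x 74 x 16 mm, on the bench to the right of the plate; origin under its centre
- screwdriver: bystander: blue-handled screwdriver, 138 mm long, beside the calliper; origin under its centre

How it is judged:
By the outcome, as a careful person would: the job done as asked, in the order asked, and still so for the second after the job is handed in, with the robot touching nothing.
It also fails if it takes over 61 s, if anything falls off the work surface, if the arm or the gripper's body presses on something with over 40 N, if the wrist force passes 120 N, or if a joint passes its speed limit or range.

ROBOT

A 6-joint arm with a two-finger parallel gripper is mounted at the origin on a cart in front of the work surface, level with it; the furniture and walls round the work are solid. World frame = base frame: x ahead of the robot, y to its left, z up, the work surface at z = 0. Lengths are in mm, angles in rad, forces in N, time in s.
With the tool pointing down it reaches from about 350 to 975 mm from the base axis. Payload 7.1 kg.
Tool frame: the origin (TCP) lies midway between the tips of the shut fingers; the grasp point (between the pads) lies ctrl.grip_point_offset behind it (ctrl.grip_point_offset is the distance from the TCP to the grasp point, in mm); z points along the fingers, y is the line along which they close (so a half turn about z gives the same grasp; the last joint's range is limited). The gripper opens to 88 mm and grips with 3 to 60 N. Pads are 20 mm wide; open, the fingers measure 115 mm over their backs; the gripper's body (75 mm by 178 mm) begins 61 mm behind the grasp point.
Start: joints at [-0.019, 0.423, 1.63, -0, 1.089, -0.019], TCP at [624.984, 0.026, 222.675] pointing down, gripper open.
Joint ranges: [-3, 3], [-0.9, 2.11], [0.09, 2.58], [-1.31, 4.45], [0.11, 2.69], [-2.54, 2.54]. Speed limits (rad/s): [2.39, 2.39, 3.01, 3.14, 3.14, 3.14].

INTERFACE

Orientations are given as a rotation vector (axis times angle).
In Python, from workcell import ctrl gives the robot as it stands.
- The arm moves only by the tool apply_moves, never from a script. Its argument "targets" is a list of rows, each an object of numbers: "tx", "ty", "tz": the shift along the world's x, y, z in m; "spin": the turn about the world's z in degrees. In form: [{"tx": .., "ty": .., "tz": .., "spin": ..}, ...]. A call has exactly 8 rows; each row is the pose to reach, as a shift and turn from the pose commanded when the call began; what a row does not reach only later rows make up. A row lasts 1/10 s, in which the tool goes at most 50 mm and 8.59 degrees, less where a joint would pass 70% of its speed; a pose out of reach is approached as far as the arm can. A call with a gripper value outside its range is refused whole. "gripper" is the closure, from -1 (fully open) to 1 (shut), set as the call begins (left out, the last holds). The fingers move at their own pace and stop on an object; the grip force is fixed at half the most. Time passes only in rows, so rows that repeat a pose let the fingers close, or fill a call up. It gives the time, the measured TCP pose, the force, the opening and the grip force at its end, in the units of the state.
- ctrl.get_obs(): the state, without advancing time (a new reading comes with each control period).
- ctrl.get_image(name): name is "scene" or "side" or "wrist"; returns the picture (384x512x3 uint8, red, green, blue); there is no depth.
- ctrl.get_calibration(name): a dict with "fov_y" (degrees; the focal length in pixels is half the picture's height over the tangent of half this angle, whatever the lens; pixels are square), "cx", "cy" (the principal point, pixels), "dist" ([k1, k2, p1, p2, k3] as OpenCV has them; the pictures are not rectified), "rvec" (rotation vector, rad) and "tvec" (3), from world to camera coordinates, as OpenCV has them. Camera axes: x right, y down, z forward; pixel columns grow to the right and rows downward; lengths in mm; the calibration is good to about 2 mm. A picture is of the moment at which its call begins: read the wrist's pose just before it. get_calibration takes no time and is no camera call; for the wrist camera it gives the pose at the moment of the call.
- ctrl.close_job(): hands the job in; it is judged then, once.
Trained networks look in the newest picture that a camera, given by its name, has taken for a name from the list of things; names that differ only in an ending like _2 or _b are one class to them, and where a whole thing is asked for, a point or a joint stands for the part that bears it (a point fixed in the world has none). Each returns a list of dicts, best first, with "score" (0 to 1); they miss things now and then, are a little off and sometimes report something else, mostly with a low value. They report only what shows in the picture. A call takes as long as a camera call.
- ctrl.outline_of(name, camera): "pixels" (384x512 bool, what is visible of it) and "box" ([left, top, right, bottom] in pixels, round what is visible of it).
- ctrl.pinpoint(name, camera): "uv" ([column, row] in pixels: a listed point, or the origin of a listed thing).
The state is a dict: "t": time; "qpos": joint angles; "qvel": joint speeds; "joint_torque": joint torques, N m; "ee_pos": TCP position; "orientation": TCP orientation; "ft_force": force on the tool from outside, world axes, zero at the start; "moment": the same for the moment, N m; "width": finger opening in mm; "grasp_force": force on a finger pad.
Only numpy, scipy, OpenCV 4.12 (cv2) and the standard library are available. Lean on these libraries where they do the work, as an engineer would, in place of code of your own. Each camera call takes 0.05 s, during which the arm holds its last target. There are 200 camera calls.

## Working session

There is one attempt and no reset: what is moved stays moved. The work goes in short steps, Python scripts to look and compute and a tool call to move; the robot and the scene stay as the last step left them, time stands still between calls to the robot, and variables do not carry over. Pictures are saved under pics/ and viewed, at most 10 in all, crops included, and the job is handed in when it is done.

Besides the shell and the picture viewer there is one more tool, called after "Call:" as a command line: name --argument value ..., lists and objects as JSON in quotes. apply_moves: Moves the arm, as the interface text tells. Its arguments: {"type":"object","properties":{"targets":{"type":"array"},"gripper":{"type":"number"}},"required":["targets"]}

```bash
mkdir -p pics; cat > h.py <<'E'
import numpy as np, cv2
from workcell import ctrl
def cam(c):
    k=ctrl.get_calibration(c); f=192/np.tan(np.radians(k["fov_y"])/2)
    return np.array([[f,0,k["cx"]],[0,f,k["cy"]],[0,0,1.]]),np.array(k["dist"],float),np.array(k["rvec"],float),np.array(k["tvec"],float)
def onplane(uv,z,c):
    K,d,r,t=cam(c); R=cv2.Rodrigues(r)[0]
    n=cv2.undistortPoints(np.array(uv,float).reshape(-1,1,2),K,d).reshape(-1,2)
    D=np.c_[n,np.ones(len(n))]@R; C=-R.T@t
    return C+D*((z-C[2])/D[:,2])[:,None]
def proj(P,c):
    K,d,r,t=cam(c); return cv2.projectPoints(np.array(P,float).reshape(-1,1,3),r,t,K,d)[0].reshape(-1,2)
def snap(c,fn):
    im=ctrl.get_image(c); cv2.imwrite("pics/"+fn,im[:,:,::-1]); return im
E
python3 - <<'E'
from h import *
ims=[]
o=ctrl.get_obs(); print(o['t'],o['ee_pos'],o['orientation'],ctrl.grip_point_offset,o['width'])
names=dict(guide_rail=15,rail_left_end=15,rail_right_end=15,slot_plate=0,ref_edge=15,left_stop=15,right_stop=15,sensor_post=15,sensor_tip=39,hex_key=15,weight_big=15,flat_tip=15)
for c in("scene","side","wrist"):
    ims.append(snap(c,c+"0.png"))
    K,d,r,t=cam(c); print(c,"campos",(-cv2.Rodrigues(r)[0].T@t).round())
    for n,z in names.items():
        l=ctrl.pinpoint(n,c)
        for x in l[:2]: print(c,n,round(x["score"],2),np.round(x["uv"],1),onplane(x["uv"],z,c)[0].round(1))
E
```

```text
0.0 [6.24439654e+02 2.80859618e-02 2.21896689e+02] [-2.22065790e+00 -2.22066369e+00  1.66765086e-03] 18.700000000000003 87.92002181403397
scene campos [ -11. -636.  891.]
scene guide_rail 0.69 [254.  206.9] [542.7 132.8  15. ]
scene rail_left_end 0.84 [215.8 191.7] [497.3 249.9  15. ]
scene rail_right_end 0.64 [289.9 223.6] [576.7  23.6  15. ]
scene slot_plate 0.69 [237.3 204.8] [521.5 181.7   0. ]
scene ref_edge 0.78 [257.2 179.7] [619.5 218.7  15. ]
scene left_stop 0.98 [229.9 158.3] [617.2 352.1  15. ]
scene right_stop 0.63 [287.5 199. ] [633.5 100.5  15. ]
scene sensor_post 0.51 [231.6 173. ] [580.  290.4  15. ]
scene sensor_tip 0.5 [237.1 162.1] [605.7 296.6  39. ]
scene weight_big 0.72 [194.7 169.7] [504.1 372.1  15. ]
scene flat_tip 0.47 [305.8 212.8] [635.8  28.2  15. ]
scene flat_tip 0.18 [233.5 172.9] [584.6 287.3  15. ]
side campos [ 345. 1200.  602.]
side guide_rail 0.8 [254.4 221.2] [536.1 118.7  15. ]
side guide_rail 0.27 [297.5 180.1] [ 440.8 -224.9   15. ]
side rail_left_end 0.68 [262.5 246.2] [489.7 251.8  15. ]
side rail_right_end 0.85 [241.1 204.1] [598.5  14.5  15
[... 267 characters left out ...]
 15. ]
side sensor_post 0.75 [227.2 250.2] [576.  290.4  15. ]
side sensor_tip 0.67 [215.8 238.5] [609.3 278.3  39. ]
side hex_key 0.34 [219.1 240.4] [609.2 246.9  15. ]
side flat_tip 0.47 [227.1 205.2] [640.   31.8  15. ]
wrist campos [625.  71. 384.]
wrist guide_rail 0.81 [176.9  42.5] [542.7 129.9  15. ]
wrist rail_right_end 0.7 [218.7 146.5] [583.7  20.3  15. ]
wrist slot_plate 0.15 [177.4  42.7] [539.9 132.    0. ]
wrist right_stop 0.62 [251.1  79.3] [620.4  92.6  15. ]
wrist sensor_post 0.36 [266.9 140.4] [637.9  27.1  15. ]
wrist weight_big 0.58 [250.3  78.9] [619.6  93.   15. ]
wrist flat_tip 0.63 [266.7 140.9] [637.7  26.6  15. ]
wrist flat_tip 0.38 [174.5  43.3] [540.2 129.1  15. ]
```

Call:
apply_moves --targets '[{"tx":-0.02,"ty":0.03,"tz":0.02,"spin":0},{"tx":-0.04,"ty":0.06,"tz":0.04,"spin":0},{"tx":-0.05,"ty":0.09,"tz":0.06,"spin":0},{"tx":-0.05,"ty":0.12,"tz":0.06,"spin":0},{"tx":-0.05,"ty":0.12,"tz":0.06,"spin":0},{"tx":-0.05,"ty":0.12,"tz":0.06,"spin":0},{"tx":-0.05,"ty":0.12,"tz":0.06,"spin":0},{"tx":-0.05,"ty":0.12,"tz":0.06,"spin":0}]' --gripper 1

```text
t: 2.75
ee_pos: [574.9, 119.0, 282.2]
orientation: [-2.223, -2.22, 0.001]
ft_force: [-0.0, -0.3, -0.0]
width: 27.2
grasp_force: 0.0
```

```bash
python3 - <<'E'
from h import *
o=ctrl.get_obs(); print(o['t'],o['ee_pos'],o['width'])
names=dict(guide_rail=15,rail_left_end=15,rail_right_end=15,slot_plate=0,ref_edge=15,left_stop=15,right_stop=15,sensor_post=15,sensor_tip=39,hex_key=15,weight_big=15,flat_tip=15)
c="wrist"; snap(c,"w1.png")
K,d,r,t=cam(c); print(c,"campos",(-cv2.Rodrigues(r)[0].T@t).round())
for n,z in names.items():
    for x in ctrl.pinpoint(n,c)[:2]: print(n,round(x["score"],2),np.round(x["uv"],1),onplane(x["uv"],z,c)[0].round(1))
E
```

```text
2.75 [574.94008624 118.96264553 282.18369587] 27.159048931125913
wrist campos [575. 190. 443.]
guide_rail 0.6 [231.3 147.6] [543.3 129.7  15. ]
rail_left_end 0.74 [279.8   8.1] [604.1 296.7  15. ]
rail_right_end 0.85 [263.5 226.7] [586.2  19.2  15. ]
slot_plate 0.97 [215.7 104.4] [522.9 185.    0. ]
ref_edge 0.78 [289.   78.7] [616.9 216.5  15. ]
right_stop 0.58 [285.5 174.8] [615.3  93.9  15. ]
sensor_post 0.91 [250.5  11.3] [569.2 294.   15. ]
sensor_tip 0.81 [280.2  10.6] [602.9 289.1  39. ]
sensor_tip 0.27 [193.6  51. ] [503.6 246.2  39. ]
weight_big 0.18 [213.  105.6] [521.1 184.2  15. ]
flat_tip 0.62 [280.2  10.2] [604.5 295.4  15. ]
flat_tip 0.48 [302.3 222.4] [640.4  26.2  15. ]
```

View pics/w1.png

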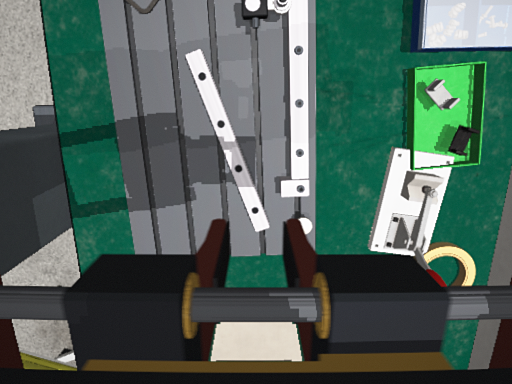

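View pics/scene0.png

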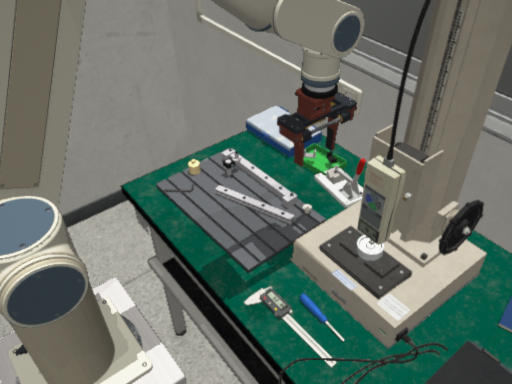

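Call:
apply_moves --targets '[{"tx":0,"ty":0.03,"tz":0,"spin":0},{"tx":0,"ty":0.06,"tz":0,"spin":0},{"tx":0,"ty":0.09,"tz":0,"spin":0},{"tx":0,"ty":0.09,"tz":0,"spin":0},{"tx":0,"ty":0.09,"tz":0,"spin":0},{"tx":0,"ty":0.09,"tz":0,"spin":0},{"tx":0,"ty":0.09,"tz":0,"spin":0},{"tx":0,"ty":0.09,"tz":0,"spin":0}]'

```text
t: 4.2
ee_pos: [575.1, 209.1, 282.8]
orientation: [2.223, 2.22, 0.0]
ft_force: [0.2, 0.3, -0.8]
width: 0.4
grasp_force: 0.0
```

```bash
cat >> h.py <<'E'
from scipy.optimize import minimize
def boxsil(p,c,L=240,W=20,H=17.5,z0=15):
    x,y,a=p; ex=np.array([np.cos(a),np.sin(a)]); ey=np.array([-np.sin(a),np.cos(a)])
    P=[[*(np.array([x,y])+sx*W/2*ex+sy*L/2*ey),z] for sx in(-1,1) for sy in(-1,1) for z in(z0,z0+H)]
    return cv2.convexHull(proj(P,c).astype(np.float32))
def railfit(p0,cams=("wrist",),masks=None):
    if masks is None: masks={c:ctrl.outline_of("guide_rail",c)[0]["pixels"] for c in cams}
    masks={c:cv2.GaussianBlur(np.array(m,np.float32),(0,0),1.0) for c,m in masks.items()}
    def cost(q):
        p=(p0[0]+q[0],p0[1]+q[1],p0[2]+q[2]/100); s=0
        for c,m in masks.items():
            im=np.zeros(m.shape,np.uint8); cv2.fillConvexPoly(im,np.round(boxsil(p,c)*16).astype(np.int32),255,cv2.LINE_AA,4)
            s+=np.abs(cv2.GaussianBlur(im.astype(np.float32)/255,(0,0),1.0)-m).sum()/m.sum()
        return s
    r=minimize(cost,[0,0,0],method="Nelder-Mead",options=dict(initial_simplex=[[0,0,0],[12,0,0],[0,12,0],[0,0,8]],xatol=.05,fatol=1e-4))
    return np.array([p0[0]+r.x[0],p0[1]+r.x[1],p0[2]+r.x[2]/100]),r.fun
E
python3 - <<'E'
from h import *
o=ctrl.get_obs(); print(o['t'],o['ee_pos'],o['width'])
im=snap("wrist","w2.png")
z=dict(ref_edge=15,left_stop=15,right_stop=15,sensor_post=15,sensor_tip=39,slot_plate=0,rail_left_end=15,rail_right_end=15,weight_big=15)
for n in z:
    for x in ctrl.pinpoint(n,"wrist")[:2]: print(n,round(x["score"],2),np.round(x["uv"],1),onplane(x["uv"],z[n],"wrist")[0].round(1))
p0=(542,131,.35)
print(railfit(p0))
for c in("scene","side"):
    ctrl.get_image(c); print(c,railfit(p0,(c,)))
cv2.imwrite("pics/w2z.png",cv2.resize(im[:260,60:360,::-1],None,fx=2.3,fy=2.3,interpolation=cv2.INTER_CUBIC))
E
```

```text
4.2 [575.12323463 209.14878642 282.78638508] 0.40361254872340396
ref_edge 0.55 [284.5 151. ] [613.4 215.5  15. ]
left_stop 0.79 [283.2  51.5] [609.2 338.3  15. ]
right_stop 0.67 [284.6 237.6] [616.3  92.9  15. ]
sensor_post 0.78 [251.2  90.4] [569.8 292.5  15. ]
sensor_tip 0.67 [280.4  93.5] [604.8 288.4  39. ]
slot_plate 0.97 [217.3 172.8] [522.3 183.4   0. ]
rail_left_end 0.55 [199.6 124.8] [503.1 250.1  15. ]
weight_big 0.59 [193.2  32.7] [499.7 360.4  15. ]
(array([5.41081097e+02, 1.35246693e+02, 3.49199314e-01]), np.float64(0.790160059928894))
scene (array([5.44576164e+02, 1.38614072e+02, 3.41284930e-01]), np.float64(0.14702679216861725))
side (array([5.44263575e+02, 1.28934282e+02, 3.44648438e-01]), np.float64(0.14936178922653198))
```

View pics/w2z.png

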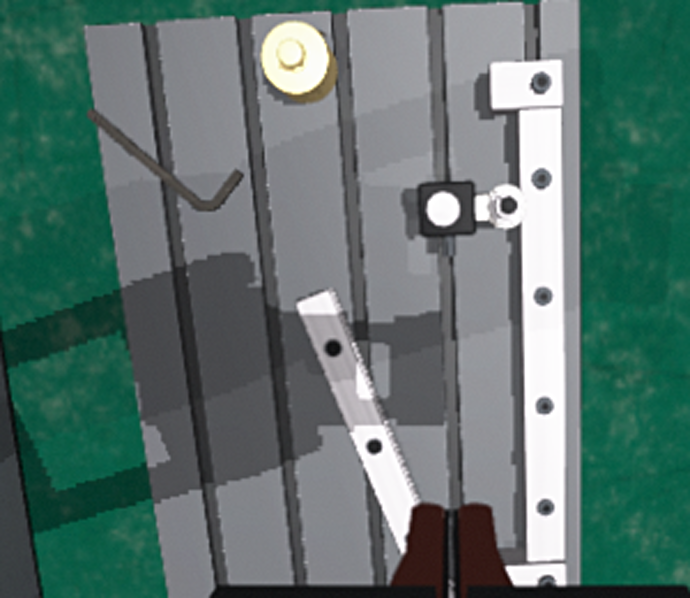

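```bash
python3 - <<'E'
from h import *
g=cv2.cvtColor(cv2.imread("pics/w2.png"),cv2.COLOR_BGR2GRAY).astype(float)
L=[];Rr=[]
for r in list(range(52,78,2))+list(range(104,240,4)):
    row=g[r]; d=np.diff(row)
    def sub(i): 
        w=np.abs(d[i-1:i+2]); return i-1+.5+ (w*np.arange(3)).sum()/w.sum()
    i=270+np.argmax(d[270:295]); L.append((sub(i),r,row[280],))
    j=296+np.argmin(d[296:310]); Rr.append((sub(j),r))
for nm,A in(("L",L),("R",Rr)):
    A=np.array(A)[:,:2]; 
    for z in(15,37):
        P=onplane(A,z,"wrist"); k=np.polyfit(P[:,1]-215,P[:,0],1); e=P[:,0]-np.polyval(k,P[:,1]-215); m=abs(e)<1.5; k=np.polyfit(P[m,1]-215,P[m,0],1)
        print(nm,z,"x at y215",k[1].round(2),"yaw deg",np.degrees(np.arctan(-k[0])).round(2),m.sum(),len(m),e.std().round(2))
def z2(u,v): return (60+(u+.5)/2.3-.5,(v+.5)/2.3-.5)
q=lambda l,z: onplane([z2(*p) for p in l],z,"wrist").round(1)
print("lstop corners z41",q([(490,63),(490,109),(562,61),(562,109)],41))
print("sensor top z77",q([(508,206)],77)," post top z60",q([(443,209)],60), "rail corners z32.5",q([(297,300),(333,290)],32.5))
print("far plate edge",q([(580,20),(580,580)],15))
print("slots",[np.degrees(np.arctan2(-(p[1]-p[0])[0],(p[0]-p[1])[1]*-1)).round(2) if 0 else np.degrees(np.arctan(-(p[1]-p[0])[0]/(p[1]-p[0])[1])).round(2) for p in [q(l,15) for l in ([(146,25),(220,560)],[(240,25),(302,560)],[(338,25),(380,560)],[(438,25),(452,480)])]])
# right stop, from w1? bottom stop top edge
print("rstop inner z41",q([(520,566),(560,566)],41))
E
```

```text
L 15 x at y215 616.72 yaw deg 2.5 47 47 0.07
L 37 x at y215 614.74 yaw deg 2.5 47 47 0.06
R 15 x at y215 639.8 yaw deg 2.7 47 47 0.23
R 37 x at y215 636.65 yaw deg 2.7 47 47 0.21
lstop corners z41 [[594.6 361.4  41. ]
 [594.9 340.1  41. ]
 [630.1 362.5  41. ]
 [630.8 340.2  41. ]]
sensor top z77 [[602.1 292.3  77. ]]  post top z60 [[571.5 291.3  60. ]] rail corners z32.5 [[492.4 244.9  32.5]
 [512.  250.2  32.5]]
far plate edge [[642.3 387.6  15. ]
 [655.9  71.1  15. ]]
slots [np.float64(3.07), np.float64(3.39), np.float64(2.86), np.float64(1.73)]
rstop inner z41 [[615.7  92.9  41. ]
 [638.9  92.8  41. ]]
```

Call:
apply_moves --targets '[{"tx":-0.01,"ty":-0.01,"tz":-0.02,"spin":-8.5},{"tx":-0.02,"ty":-0.02,"tz":-0.04,"spin":-17},{"tx":-0.03,"ty":-0.03,"tz":-0.06,"spin":-25.5},{"tx":-0.04,"ty":-0.04,"tz":-0.08,"spin":-34},{"tx":-0.05,"ty":-0.05,"tz":-0.1,"spin":-42.5},{"tx":-0.06,"ty":-0.06,"tz":-0.12,"spin":-51},{"tx":-0.073,"ty":-0.063,"tz":-0.14,"spin":-59.5},{"tx":-0.073,"ty":-0.063,"tz":-0.16,"spin":-68}]' --gripper -1

```text
t: 5.75
ee_pos: [500.4, 146.4, 121.9]
orientation: [3.086, 0.589, -0.002]
ft_force: [0.6, -0.2, 0.4]
width: 60.9
grasp_force: 0.0
```

```bash
python3 - <<'E'
from h import *
o=ctrl.get_obs(); print(o['t'],o['ee_pos'],o['orientation'],o['width'],o['qpos'].round(2) if hasattr(o['qpos'],'round') else o['qpos'])
ctrl.get_image("wrist");print(cam("wrist")[3],ctrl.get_calibration("wrist")["rvec"])
p0=(543.5,134,.345)
try: print(railfit(p0,("wrist",)))
except Exception as e: print(e)
snap("wrist","w3.png")
print(onplane([(293,250)],40,"scene"))
E
```

```text
5.75 [500.4030113  146.41552086 121.94628286] [ 3.08573172e+00  5.89422857e-01 -1.95822254e-03] 60.916195247595155 [0.26 0.42 1.93 0.   0.8  1.46]
[-45.07739256 495.145304   427.20153924] [-2.40304609  1.64423794  0.22355634]
(array([5.42345187e+02, 1.33961752e+02, 3.61565634e-01]), np.float64(0.07257579267024994))
[[507.93835345 -67.47924245  40.        ]]
```

View pics/w3.png

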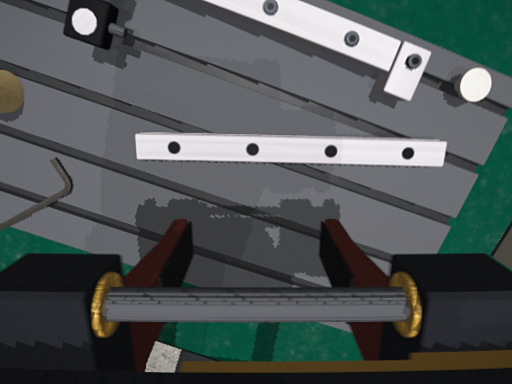

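Call:
apply_moves --targets '[{"tx":0,"ty":0,"tz":-0.03,"spin":-1.3},{"tx":0,"ty":0,"tz":-0.06,"spin":-1.3},{"tx":0,"ty":0,"tz":-0.09,"spin":-1.3},{"tx":0,"ty":0,"tz":-0.101,"spin":-1.3},{"tx":0,"ty":0,"tz":-0.101,"spin":-1.3},{"tx":0.004,"ty":0.001,"tz":-0.101,"spin":-1.3},{"tx":0.007,"ty":0.002,"tz":-0.101,"spin":-1.3},{"tx":0.009,"ty":0.003,"tz":-0.101,"spin":-1.3}]'

```text
t: 6.7
ee_pos: [512.5, 150.4, 23.1]
orientation: [-3.09, -0.565, -0.004]
ft_force: [-0.8, -0.7, 2.7]
width: 88.0
grasp_force: 1.6
```

```bash
python3 - <<'E'
from h import *
o=ctrl.get_obs(); print(o['t'],o['ee_pos'],o['orientation'],o['width'],o['ft_force'])
snap("wrist","w4.png")
E
```

```text
6.7 [512.52152341 150.40760397  23.06906315] [-3.09017674 -0.56490094 -0.00429535] 87.97349188310065 [-0.79870277 -0.68932899  2.71831927]
```

View pics/w4.png

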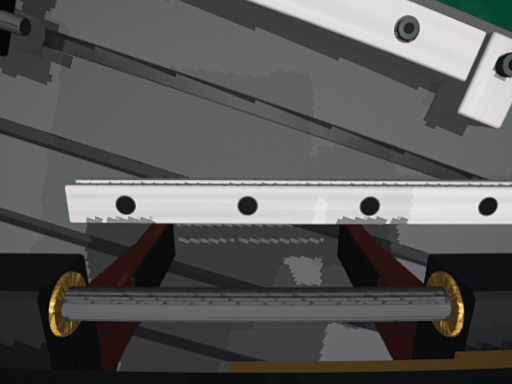

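Call:
apply_moves --targets '[{"tx":0.004,"ty":0.0015,"tz":-0.001,"spin":-2},{"tx":0.008,"ty":0.003,"tz":-0.001,"spin":-4},{"tx":0.012,"ty":0.0045,"tz":-0.001,"spin":-6},{"tx":0.016,"ty":0.0055,"tz":-0.001,"spin":-8},{"tx":0.02,"ty":0.0065,"tz":-0.001,"spin":-10},{"tx":0.024,"ty":0.0075,"tz":-0.001,"spin":-12},{"tx":0.028,"ty":0.0085,"tz":-0.001,"spin":-14},{"tx":0.032,"ty":0.0095,"tz":-0.001,"spin":-16}]'

```text
t: 7.55
ee_pos: [541.0, 159.3, 21.0]
orientation: [3.138, 0.128, -0.006]
ft_force: [-6.6, -0.9, 5.3]
width: 87.6
grasp_force: 3.4
```

```bash
cat >> h.py <<'E'
O=np.array([614.7,216.7]); A0=np.radians(2.5)
EX=np.array([np.cos(A0),np.sin(A0)]); EY=np.array([-np.sin(A0),np.cos(A0)])
def toplate(p): v=np.array(p[:2])-O; return np.array([v@EX,v@EY])
def W(x,y): return O+x*EX+y*EY
def report(p0,cams=("wrist","scene","side")):
    o=ctrl.get_obs(); e=np.array(o['ee_pos']); R=cv2.Rodrigues(np.array(o['orientation'],float))[0]
    yy=R[:,1]*(1 if R[1,1]>0 else -1); ty=np.degrees(np.arctan2(-yy[0],yy[1]))
    print("t",o['t'],"tcp",e.round(1),"plate",toplate(e).round(1),"tool y-line yaw rel plate",round(ty-2.5,2),"F",np.round(o['ft_force'],1),"w",round(o['width'],1))
    for c in cams:
        ctrl.get_image(c)
        try:
            p,f=railfit(p0,(c,)); print(c,"world",p.round(3),"plate",toplate(p).round(1),"yaw rel",(np.degrees(p[2])-2.5).round(2),"cost",f.round(3))
        except Exception as ex: print(c,ex)
E
python3 -c "
from h import *
report((560,135,.08))"
```

```text
t 7.55 tcp [541.  159.3  21. ] plate [-76.1 -54.1] tool y-line yaw rel plate 2.16 F [-6.6 -0.9  5.3] w 87.6
wrist world [5.66363e+02 1.33980e+02 8.70000e-02] plate [-51.9 -80.5] yaw rel 2.48 cost 0.041
scene world [5.69428e+02 1.40308e+02 6.40000e-02] plate [-48.6 -74.3] yaw rel 1.16 cost 0.507
side world [5.78392e+02 1.30505e+02 2.06000e-01] plate [-40.  -84.5] yaw rel 9.3 cost 1.171
```

Call:
apply_moves --targets '[{"tx":0.003,"ty":0.001,"tz":0.001,"spin":-1.5},{"tx":0.006,"ty":0.0015,"tz":0.002,"spin":-3},{"tx":0.009,"ty":0.002,"tz":0.002,"spin":-4.5},{"tx":0.012,"ty":0.003,"tz":0.002,"spin":-6},{"tx":0.015,"ty":0.0035,"tz":0.002,"spin":-7.5},{"tx":0.018,"ty":0.004,"tz":0.002,"spin":-8.5},{"tx":0.0195,"ty":0.0045,"tz":0.002,"spin":-9.2},{"tx":0.0195,"ty":0.0045,"tz":0.002,"spin":-9.2}]'

```text
t: 8.65
ee_pos: [562.4, 164.0, 22.7]
orientation: [3.139, -0.126, -0.001]
ft_force: [-5.1, -1.1, 3.4]
width: 87.9
grasp_force: 2.3
```

```bash
python3 -c "
from h import *
report((581,136,-.08),('wrist',))
im=snap('wrist','w5.png')"
```

```text
t 8.65 tcp [562.4 164.   22.7] plate [-54.6 -50.4] tool y-line yaw rel plate -7.09 F [-5.1 -1.1  3.4] w 87.9
wrist world [ 5.82308e+02  1.34915e+02 -8.20000e-02] plate [-35.9 -80.3] yaw rel -7.19 cost 0.059
```

View pics/w5.png

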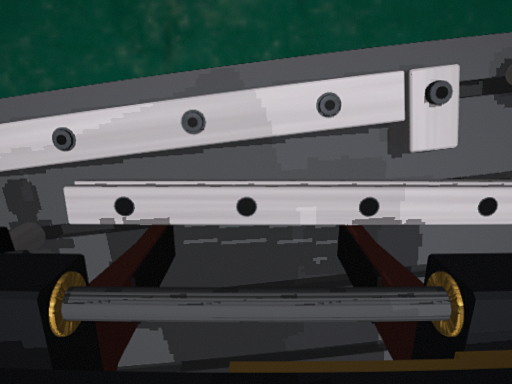

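Call:
apply_moves --targets '[{"tx":-0.01,"ty":0,"tz":0,"spin":0},{"tx":-0.02,"ty":0,"tz":0.03,"spin":0},{"tx":-0.02,"ty":0,"tz":0.07,"spin":8},{"tx":-0.02,"ty":-0.02,"tz":0.1,"spin":16},{"tx":-0.01,"ty":-0.05,"tz":0.11,"spin":24},{"tx":0,"ty":-0.08,"tz":0.11,"spin":32},{"tx":0.008,"ty":-0.11,"tz":0.11,"spin":40},{"tx":0.008,"ty":-0.14,"tz":0.11,"spin":48}]' --gripper 1

```text
t: 9.6
ee_pos: [572.3, 22.9, 133.4]
orientation: [2.913, 1.172, 0.006]
ft_force: [-0.8, 0.3, -0.1]
width: 27.1
grasp_force: 0.0
```

Call:
apply_moves --targets '[{"tx":0,"ty":-0.02,"tz":0,"spin":8},{"tx":0,"ty":-0.039,"tz":0,"spin":16},{"tx":0,"ty":-0.039,"tz":0,"spin":24},{"tx":0,"ty":-0.039,"tz":0,"spin":32},{"tx":0,"ty":-0.039,"tz":0,"spin":40},{"tx":0,"ty":-0.039,"tz":0,"spin":42},{"tx":0,"ty":-0.039,"tz":0,"spin":42},{"tx":0,"ty":-0.039,"tz":0,"spin":42}]'

```text
t: 10.4
ee_pos: [570.8, -14.9, 132.8]
orientation: [2.307, 2.131, 0.001]
ft_force: [0.3, -0.6, 0.5]
width: 0.4
grasp_force: 0.0
```

```bash
python3 -c "
from h import *
report((582.3,134.9,-.082),('wrist',))
im=snap('wrist','w6.png')
for n in ('right_stop','ref_edge','rail_right_end'):
    for x in ctrl.pinpoint(n,'wrist')[:1]: print(n,x['score'],toplate(onplane(x['uv'],15,'wrist')[0]))
for (x,y,z) in [(0,-124,22),(0,0,22),(-14,-124,26),(0,60,22),(-40,76.4,45)]:
    cv2.drawMarker(im,tuple(int(v) for v in proj([[*W(x,y),15+z]],'wrist')[0].round()),(255,0,0),cv2.MARKER_CROSS,9,1)
cv2.imwrite('pics/w6m.png',im[:,:,::-1])
"
```

```text
t 10.4 tcp [570.8 -14.9 132.8] plate [ -53.9 -229.5] tool y-line yaw rel plate 82.94 F [ 0.3 -0.6  0.5] w 0.4
wrist world [ 5.81614e+02  1.38036e+02 -8.00000e-02] plate [-36.5 -77.1] yaw rel -7.06 cost 0.043
right_stop 0.95 [   0.29419917 -125.33362459]
rail_right_end 0.64 [ -48.82181844 -197.4275333 ]
```

View pics/w6m.png

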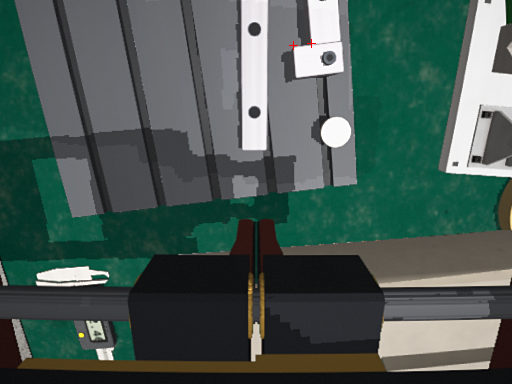

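Call:
apply_moves --targets '[{"tx":-0.001,"ty":0,"tz":-0.03,"spin":0},{"tx":-0.001,"ty":0,"tz":-0.06,"spin":0},{"tx":-0.001,"ty":0,"tz":-0.09,"spin":0},{"tx":-0.001,"ty":0,"tz":-0.109,"spin":0},{"tx":-0.001,"ty":0,"tz":-0.111,"spin":0},{"tx":0,"ty":0.008,"tz":-0.111,"spin":0},{"tx":0,"ty":0.015,"tz":-0.111,"spin":0},{"tx":0.0005,"ty":0.018,"tz":-0.111,"spin":0}]'

```text
t: 11.5
ee_pos: [571.9, 4.0, 23.0]
orientation: [2.305, 2.132, 0.003]
ft_force: [-0.3, 0.3, 0.6]
width: 0.3
grasp_force: 0.0
```

Call:
apply_moves --targets '[{"tx":0.0003,"ty":0.004,"tz":0,"spin":0},{"tx":0.0006,"ty":0.008,"tz":0,"spin":0},{"tx":0.001,"ty":0.012,"tz":0,"spin":0},{"tx":0.0013,"ty":0.016,"tz":0,"spin":0},{"tx":0.0016,"ty":0.02,"tz":0,"spin":0},{"tx":0.002,"ty":0.024,"tz":0,"spin":0},{"tx":0.0022,"ty":0.026,"tz":0,"spin":0},{"tx":0.0022,"ty":0.027,"tz":0,"spin":0}]'

```text
t: 12.3
ee_pos: [574.0, 29.4, 22.8]
orientation: [2.305, 2.132, 0.001]
ft_force: [-1.5, -6.8, 4.7]
width: 0.2
grasp_force: 3.6
```

```bash
python3 -c "
from h import *
report((583,155,-.082),('wrist',))
im=snap('wrist','w7.png')"
```

```text
t 12.3 tcp [574.   29.4  22.8] plate [ -48.8 -185.4] tool y-line yaw rel plate 83.04 F [-1.5 -6.8  4.7] w 0.2
wrist world [ 5.83642e+02  1.61223e+02 -8.00000e-02] plate [-33.4 -54.1] yaw rel -7.08 cost 0.026
```

View pics/w7.png

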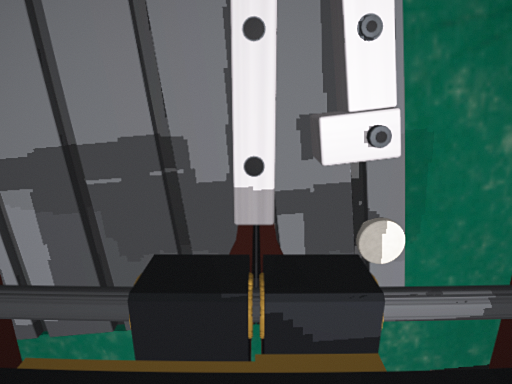

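Call:
apply_moves --targets '[{"tx":0.0003,"ty":0.004,"tz":0,"spin":0},{"tx":0.0006,"ty":0.008,"tz":0,"spin":0},{"tx":0.001,"ty":0.012,"tz":0,"spin":0},{"tx":0.0013,"ty":0.016,"tz":0,"spin":0},{"tx":0.0016,"ty":0.02,"tz":0,"spin":0},{"tx":0.002,"ty":0.024,"tz":0,"spin":0},{"tx":0.0023,"ty":0.028,"tz":0,"spin":0},{"tx":0.0023,"ty":0.029,"tz":0,"spin":0}]'

```text
t: 13.25
ee_pos: [576.2, 58.5, 22.8]
orientation: [2.305, 2.132, 0.001]
ft_force: [0.0, -6.8, 4.9]
width: 0.5
grasp_force: 3.7
```

```bash
python3 -c "
from h import *
report((586,190,-.082),('wrist','scene','side'))"
```

```text
t 13.25 tcp [576.2  58.5  22.8] plate [ -45.3 -156.3] tool y-line yaw rel plate 83.04 F [ 0.  -6.8  4.9] w 0.5
wrist world [ 5.85773e+02  1.90442e+02 -7.80000e-02] plate [-30. -25.] yaw rel -6.99 cost 0.023
scene world [ 5.88798e+02  2.06032e+02 -1.23000e-01] plate [-26.3  -9.5] yaw rel -9.56 cost 2.013
side world [ 5.87438e+02  1.82930e+02 -6.00000e-02] plate [-28.7 -32.5] yaw rel -5.96 cost 0.471
```

Call:
apply_moves --targets '[{"tx":0.0003,"ty":0.004,"tz":0,"spin":0},{"tx":0.0006,"ty":0.008,"tz":0,"spin":0},{"tx":0.001,"ty":0.012,"tz":0,"spin":0},{"tx":0.0013,"ty":0.016,"tz":0,"spin":0},{"tx":0.0016,"ty":0.019,"tz":0,"spin":0},{"tx":0.0017,"ty":0.022,"tz":0,"spin":0},{"tx":0.0018,"ty":0.024,"tz":0,"spin":0},{"tx":0.0018,"ty":0.025,"tz":0,"spin":0}]'

```text
t: 14.35
ee_pos: [577.9, 83.3, 22.7]
orientation: [2.305, 2.132, 0.0]
ft_force: [-0.5, -7.6, 5.5]
width: 0.8
grasp_force: 3.9
```

```bash
python3 -c "
from h import *
report((588,215,-.08),('wrist',))
snap('wrist','w8.png')
for n in ('right_stop','rail_right_end','ref_edge'):
    for x in ctrl.pinpoint(n,'wrist')[:1]: print(n,x['score'],toplate(onplane(x['uv'],15,'wrist')[0]))
"
```

```text
t 14.35 tcp [577.9  83.3  22.7] plate [ -42.6 -131.6] tool y-line yaw rel plate 83.03 F [-0.5 -7.6  5.5] w 0.8
wrist world [ 5.87528e+02  2.15714e+02 -7.90000e-02] plate [-27.2   0.2] yaw rel -7.0 cost 0.036
right_stop 0.77 [   0.45108463 -124.83592309]
rail_right_end 0.71 [ -41.72867467 -120.32674943]
```

View pics/w8.png

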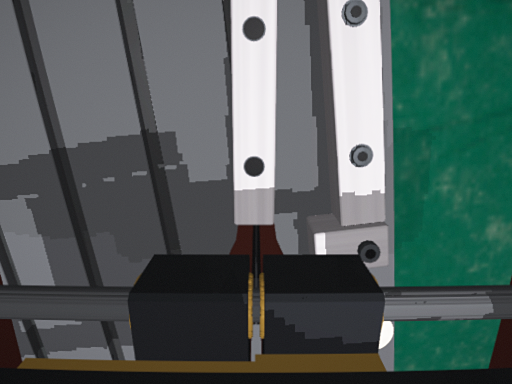

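Call:
apply_moves --targets '[{"tx":-0.001,"ty":-0.01,"tz":0,"spin":0},{"tx":-0.002,"ty":-0.018,"tz":0.03,"spin":0},{"tx":-0.004,"ty":-0.018,"tz":0.06,"spin":-8},{"tx":-0.01,"ty":-0.01,"tz":0.09,"spin":-16},{"tx":-0.015,"ty":0.01,"tz":0.1,"spin":-24},{"tx":-0.02,"ty":0.03,"tz":0.1,"spin":-32},{"tx":-0.026,"ty":0.05,"tz":0.1,"spin":-40},{"tx":-0.0325,"ty":0.07,"tz":0.1,"spin":-48}]' --gripper -1

```text
t: 15.45
ee_pos: [544.5, 154.6, 122.1]
orientation: [-2.978, -1.001, -0.001]
ft_force: [0.6, -0.2, 0.4]
width: 60.8
grasp_force: 0.0
```

Call:
apply_moves --targets '[{"tx":0,"ty":0.0105,"tz":0,"spin":-8},{"tx":0,"ty":0.0105,"tz":0,"spin":-16},{"tx":0,"ty":0.0105,"tz":0,"spin":-24},{"tx":0,"ty":0.0105,"tz":0,"spin":-32},{"tx":0,"ty":0.0105,"tz":0,"spin":-40},{"tx":0,"ty":0.0105,"tz":0,"spin":-42},{"tx":0,"ty":0.0105,"tz":0,"spin":-42},{"tx":0,"ty":0.0105,"tz":0,"spin":-42}]'

```text
t: 16.25
ee_pos: [544.7, 164.4, 121.7]
orientation: [-3.139, 0.122, 0.0]
ft_force: [-0.0, -0.5, 0.2]
width: 87.8
grasp_force: 0.0
```

```bash
python3 -c "
from h import *
report((587.5,215.7,-.079),('wrist',))
im=snap('wrist','w9.png')
l=ctrl.pinpoint('sensor_post','wrist'); print([(x['score'],toplate(onplane(x['uv'],15,'wrist')[0])) for x in l[:1]])
"
```

```text
t 16.25 tcp [544.7 164.4 121.7] plate [-72.2 -49.2] tool y-line yaw rel plate -6.94 F [-0.  -0.5  0.2] w 87.8
wrist world [ 5.88257e+02  2.14769e+02 -7.10000e-02] plate [-26.5  -0.8] yaw rel -6.57 cost 0.227
[(0.87, array([-42.63296454,  73.98258838]))]
```

View pics/w9.png

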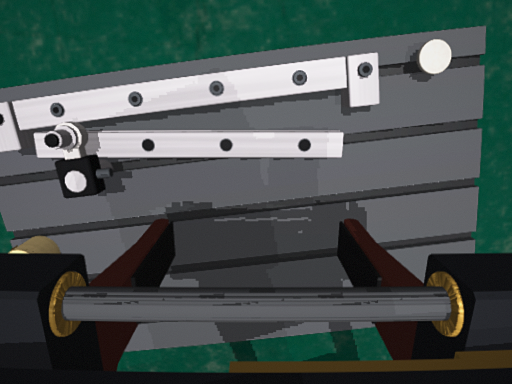

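Call:
apply_moves --targets '[{"tx":0,"ty":0,"tz":-0.03,"spin":0},{"tx":0,"ty":0,"tz":-0.06,"spin":0},{"tx":0,"ty":0,"tz":-0.09,"spin":0},{"tx":0,"ty":0,"tz":-0.099,"spin":0},{"tx":0,"ty":0,"tz":-0.099,"spin":0},{"tx":0.005,"ty":0,"tz":-0.099,"spin":0},{"tx":0.01,"ty":-0.001,"tz":-0.099,"spin":0},{"tx":0.013,"ty":-0.001,"tz":-0.099,"spin":0}]'

```text
t: 17.25
ee_pos: [559.6, 163.7, 24.1]
orientation: [-3.138, 0.124, -0.004]
ft_force: [0.7, 0.7, -0.4]
width: 88.1
grasp_force: 0.0
```

Call:
apply_moves --targets '[{"tx":0.003,"ty":-0.0003,"tz":0,"spin":0.8},{"tx":0.006,"ty":-0.0006,"tz":0,"spin":1.6},{"tx":0.009,"ty":-0.0009,"tz":0,"spin":2.5},{"tx":0.012,"ty":-0.0012,"tz":0,"spin":3.4},{"tx":0.014,"ty":-0.0014,"tz":0,"spin":4},{"tx":0.016,"ty":-0.0016,"tz":0,"spin":4.6},{"tx":0.017,"ty":-0.0016,"tz":0,"spin":4.9},{"tx":0.017,"ty":-0.0016,"tz":0,"spin":4.9}]'

```text
t: 18.05
ee_pos: [573.2, 161.6, 22.4]
orientation: [3.141, 0.013, -0.005]
ft_force: [-6.8, -0.1, 5.8]
width: 87.5
grasp_force: 3.4
```

```bash
python3 -c "
from h import *
report((600,215.7,0.01),('wrist',))
im=snap('wrist','w10.png')
"
```

```text
t 18.05 tcp [573.2 161.6  22.4] plate [-43.8 -53.3] tool y-line yaw rel plate -2.01 F [-6.8 -0.1  5.8] w 87.5
wrist world [5.95102e+02 2.15772e+02 1.30000e-02] plate [-19.6  -0.1] yaw rel -1.78 cost 0.073
```

View pics/w10.png

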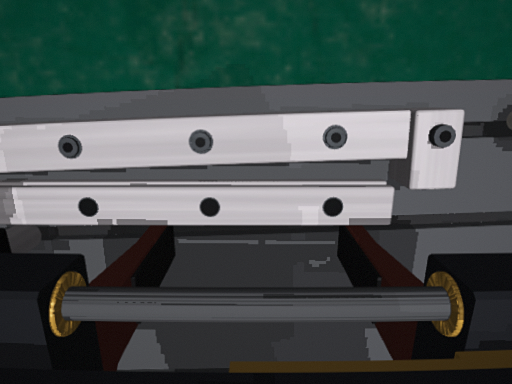

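Call:
apply_moves --targets '[{"tx":0.0015,"ty":0,"tz":0,"spin":0.5},{"tx":0.003,"ty":0,"tz":0,"spin":0.9},{"tx":0.0045,"ty":0,"tz":0,"spin":1.3},{"tx":0.006,"ty":0,"tz":0,"spin":1.7},{"tx":0.007,"ty":0,"tz":0,"spin":1.9},{"tx":0.008,"ty":0,"tz":0,"spin":1.9},{"tx":0.0085,"ty":0,"tz":0,"spin":1.9},{"tx":0.0085,"ty":0,"tz":0,"spin":1.9}]'

```text
t: 19.0
ee_pos: [581.3, 161.6, 22.4]
orientation: [3.14, 0.066, -0.006]
ft_force: [-7.1, 0.3, 6.2]
width: 88.1
grasp_force: 3.9
```

```bash
python3 -c "
from h import *
report((604,216,0.04),('wrist',))
"
```

```text
t 19.0 tcp [581.3 161.6  22.4] plate [-35.8 -53.6] tool y-line yaw rel plate -0.09 F [-7.1  0.3  6.2] w 88.1
wrist world [6.00549e+02 2.16496e+02 5.30000e-02] plate [-14.1   0.4] yaw rel 0.55 cost 0.093
```

Call:
apply_moves --targets '[{"tx":0.0005,"ty":0,"tz":0,"spin":0},{"tx":0.001,"ty":0,"tz":0,"spin":0},{"tx":0.0015,"ty":0,"tz":0,"spin":0},{"tx":0.002,"ty":0,"tz":0,"spin":0},{"tx":0.002,"ty":0,"tz":0,"spin":0},{"tx":0.002,"ty":0,"tz":0,"spin":0},{"tx":0.002,"ty":0,"tz":0,"spin":0},{"tx":0.002,"ty":0,"tz":0,"spin":0}]'

```text
t: 19.9
ee_pos: [583.4, 161.6, 22.4]
orientation: [3.14, 0.066, -0.006]
ft_force: [-7.6, -1.0, 4.5]
width: 87.9
grasp_force: 3.8
```

```bash
python3 -c "
from h import *
report((603,216.5,0.045),('wrist',))
"
```

```text
t 19.9 tcp [583.4 161.6  22.4] plate [-33.7 -53.6] tool y-line yaw rel plate -0.09 F [-7.6 -1.   4.5] w 87.9
wrist world [6.02898e+02 2.16331e+02 5.10000e-02] plate [-11.8   0.1] yaw rel 0.41 cost 0.205
```

Call:
apply_moves --targets '[{"tx":-0.005,"ty":0,"tz":0,"spin":0},{"tx":-0.01,"ty":0,"tz":0,"spin":0},{"tx":-0.0105,"ty":0.012,"tz":0,"spin":0},{"tx":-0.011,"ty":0.024,"tz":0,"spin":0},{"tx":-0.0115,"ty":0.038,"tz":0,"spin":0},{"tx":-0.0115,"ty":0.038,"tz":0,"spin":0},{"tx":-0.007,"ty":0.038,"tz":0,"spin":0},{"tx":-0.004,"ty":0.038,"tz":0,"spin":0}]'

```text
t: 20.8
ee_pos: [581.7, 200.0, 22.7]
orientation: [3.141, 0.064, 0.0]
ft_force: [-6.7, 1.7, 1.0]
width: 87.7
grasp_force: 3.2
```

Call:
apply_moves --targets '[{"tx":0.001,"ty":0,"tz":0,"spin":0},{"tx":0.002,"ty":0,"tz":0,"spin":0},{"tx":0.0025,"ty":0,"tz":0,"spin":0},{"tx":0.003,"ty":0,"tz":0,"spin":0},{"tx":0.0035,"ty":0,"tz":0,"spin":0},{"tx":0.004,"ty":0,"tz":0,"spin":0},{"tx":0.004,"ty":0,"tz":0,"spin":0},{"tx":0.004,"ty":0,"tz":0,"spin":0}]'

```text
t: 21.6
ee_pos: [583.3, 199.4, 22.5]
orientation: [3.14, 0.062, -0.006]
ft_force: [-7.0, 1.4, 5.7]
width: 87.8
grasp_force: 3.8
```

```bash
python3 -c "
from h import *
report((603,216.5,0.045),('wrist',))
"
```

```text
t 21.6 tcp [583.3 199.4  22.5] plate [-32.1 -15.9] tool y-line yaw rel plate -0.23 F [-7.   1.4  5.7] w 87.8
wrist world [6.02958e+02 2.16128e+02 4.70000e-02] plate [-11.8  -0.1] yaw rel 0.21 cost 0.441
```

Call:
apply_moves --targets '[{"tx":0.0003,"ty":0,"tz":0,"spin":0},{"tx":0.0006,"ty":0,"tz":0,"spin":0},{"tx":0.0009,"ty":0,"tz":0,"spin":0},{"tx":0.0012,"ty":0,"tz":0,"spin":0},{"tx":0.0012,"ty":0,"tz":0,"spin":0},{"tx":0.0012,"ty":0,"tz":0,"spin":0},{"tx":0.0012,"ty":0,"tz":0,"spin":0},{"tx":0.0012,"ty":0,"tz":0,"spin":0}]'

```text
t: 22.5
ee_pos: [583.5, 199.4, 22.5]
orientation: [3.14, 0.062, -0.009]
ft_force: [-10.4, 2.0, 8.8]
width: 87.7
grasp_force: 5.2
```

Call:
apply_moves --targets '[{"tx":0.0003,"ty":0,"tz":0,"spin":0},{"tx":0.0006,"ty":0,"tz":0,"spin":0},{"tx":0.0009,"ty":0,"tz":0,"spin":0},{"tx":0.001,"ty":0,"tz":0,"spin":0},{"tx":0.001,"ty":0,"tz":0,"spin":0},{"tx":0.001,"ty":0,"tz":0,"spin":0},{"tx":0.001,"ty":0,"tz":0,"spin":0},{"tx":0.001,"ty":0,"tz":0,"spin":0}]'

```text
t: 23.3
ee_pos: [583.7, 199.3, 22.5]
orientation: [3.14, 0.063, -0.012]
ft_force: [-12.8, 1.8, 11.5]
width: 87.9
grasp_force: 6.5
```

Call:
apply_moves --targets '[{"tx":0.001,"ty":0,"tz":0,"spin":0},{"tx":0.0015,"ty":0,"tz":0,"spin":0},{"tx":0.0015,"ty":0,"tz":0,"spin":0},{"tx":-0.01,"ty":0,"tz":0,"spin":0},{"tx":-0.025,"ty":0,"tz":0,"spin":0},{"tx":-0.04,"ty":-0.01,"tz":0.03,"spin":0},{"tx":-0.04,"ty":-0.02,"tz":0.07,"spin":0},{"tx":-0.04,"ty":-0.02,"tz":0.1,"spin":0}]'

```text
t: 24.1
ee_pos: [547.5, 178.7, 124.2]
orientation: [3.141, 0.061, 0.001]
ft_force: [0.7, 0.6, -0.3]
width: 87.5
grasp_force: 0.0
```

```bash
python3 -c "
from h import *
report((604,216.5,0.0436),('wrist',))
im=snap('wrist','w11.png')
cv2.imwrite('pics/w11z.png',cv2.resize(im[60:260,0:400,::-1],None,fx=2,fy=2,interpolation=cv2.INTER_CUBIC))
"
```

```text
t 24.1 tcp [547.5 178.7 124.2] plate [-68.8 -35. ] tool y-line yaw rel plate -0.27 F [ 0.7  0.6 -0.3] w 87.5
wrist world [6.08911e+02 2.16118e+02 4.50000e-02] plate [-5.8 -0.3] yaw rel 0.05 cost 0.196
```

View pics/w11z.png

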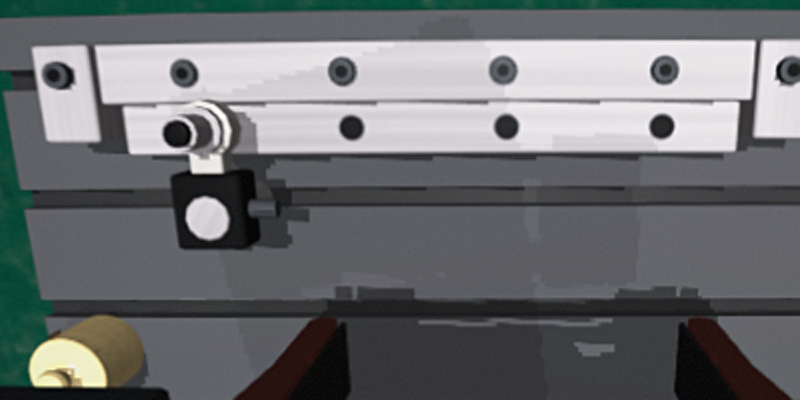

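```bash
python3 -c "
from h import *
g=cv2.cvtColor(cv2.imread('pics/w11.png'),cv2.COLOR_BGR2GRAY)
for c in (68,80,86,125,140,165,190,215,240,265,290,310,330,345,360,365,368):
    print(c,g[104:118,c], 'pred edge row z37/z32.5', [proj([[*W(0,toplate(onplane([(c,110)],z,'wrist')[0])[1]),z]],'wrist')[0][1].round(1) for z in (37,32.5)])
q=onplane([(0,110),(1,110)],32.5,'wrist');print(np.linalg.norm(q[1]-q[0]))
"
```

```text
68 [220 219 218 219 220 222 212 157 115 171 216 227 225 220] pred edge row z37/z32.5 [np.float64(109.3), np.float64(109.2)]
80 [221 219 219 220 222 225 204 145 187 226 228 227 226 220] pred edge row z37/z32.5 [np.float64(109.1), np.float64(109.0)]
86 [222 221 220 218 212 211 186 130 181 213 214 214 214 203] pred edge row z37/z32.5 [np.float64(109.0), np.float64(108.9)]
125 [209 208 208 209 211 215 169  91 129 197 220 218 211 206] pred edge row z37/z32.5 [np.float64(108.5), np.float64(108.4)]
140 [210 211 210 209 212 207 158 147 209 220 218 215 210 204] pred edge row z37/z32.5 [np.float64(108.3), np.float64(108.2)]
165 [212 212 211 210 214 198 136 125 195 223 221 216 208 206] pred edge row z37/z32.5 [np.float64(108.0), np.float64(107.9)]
190 [213 215 212 211 212 186 150 183 217 225 220 215 211 207] pred edge row z37/z32.5 [np.float64(107.8), np.float64(107.7)]
215 [214 215 211 212 212 172 116 172 221 224 222 216 211 210] pred edge row z37/z32.5 [np.float64(107.6), np.float64(107.5)]
240 [217 214 212 213 208 167 111 117 187 222 222 216 212 210] pred edge row z37/z32.5 [np.float64(107.5
[... 340 characters left out ...]
dge row z37/z32.5 [np.float64(107.3), np.float64(107.2)]
330 [230 228 228 229 221 163 123 201 237 235 235 235 200 104] pred edge row z37/z32.5 [np.float64(107.3), np.float64(107.2)]
345 [228 228 228 229 222 170 109 165 222 237 235 232 230 227] pred edge row z37/z32.5 [np.float64(107.3), np.float64(107.2)]
360 [229 228 228 229 222 175 148 226 237 235 234 233 230 228] pred edge row z37/z32.5 [np.float64(107.3), np.float64(107.2)]
365 [228 228 229 230 224 178 154 227 236 234 234 232 230 228] pred edge row z37/z32.5 [np.float64(107.4), np.float64(107.3)]
368 [229 229 228 229 226 177 132 219 239 237 233 229 223 212] pred edge row z37/z32.5 [np.float64(107.4), np.float64(107.3)]
0.8159449463702714
```

Call:
apply_moves --targets '[{"tx":0,"ty":0.02,"tz":-0.03,"spin":-1},{"tx":0,"ty":0.02,"tz":-0.06,"spin":-1},{"tx":0,"ty":0.02,"tz":-0.09,"spin":-1},{"tx":0,"ty":0.02,"tz":-0.1,"spin":-1},{"tx":0,"ty":0.02,"tz":-0.1,"spin":-1},{"tx":0.012,"ty":0.02,"tz":-0.1,"spin":-1},{"tx":0.024,"ty":0.02,"tz":-0.1,"spin":-1},{"tx":0.03,"ty":0.02,"tz":-0.1,"spin":-1}]'

```text
t: 25.05
ee_pos: [580.7, 200.3, 24.3]
orientation: [-3.14, -0.035, -0.006]
ft_force: [0.7, 0.0, -0.0]
width: 87.7
grasp_force: 0.0
```

Call:
apply_moves --targets '[{"tx":0.002,"ty":0,"tz":0,"spin":0},{"tx":0.004,"ty":0,"tz":0,"spin":0},{"tx":0.005,"ty":0,"tz":0,"spin":0},{"tx":0.006,"ty":0,"tz":0,"spin":0},{"tx":0.007,"ty":0,"tz":0,"spin":0},{"tx":0.008,"ty":0,"tz":0,"spin":0},{"tx":0.009,"ty":0,"tz":0,"spin":0},{"tx":0.009,"ty":0,"tz":0,"spin":0}]'

```text
t: 25.85
ee_pos: [583.0, 199.7, 22.5]
orientation: [3.14, 0.037, -0.011]
ft_force: [-10.4, 0.6, 8.6]
width: 88.1
grasp_force: 5.6
```

Call:
apply_moves --targets '[{"tx":0.001,"ty":0,"tz":0,"spin":0},{"tx":0.002,"ty":0,"tz":0,"spin":0},{"tx":0.003,"ty":0,"tz":0,"spin":0},{"tx":0.003,"ty":0,"tz":0,"spin":0},{"tx":0.003,"ty":0,"tz":0,"spin":0},{"tx":0.003,"ty":0,"tz":0,"spin":0},{"tx":0.003,"ty":0,"tz":0,"spin":0},{"tx":0.003,"ty":0,"tz":0,"spin":0}]'

```text
t: 26.65
ee_pos: [583.1, 199.7, 22.4]
orientation: [3.139, 0.039, -0.019]
ft_force: [-19.9, 1.1, 17.6]
width: 87.7
grasp_force: 10.2
```

Call:
apply_moves --targets '[{"tx":0,"ty":0,"tz":0,"spin":0.5},{"tx":0,"ty":0,"tz":0,"spin":1},{"tx":0,"ty":0,"tz":0,"spin":1.5},{"tx":0,"ty":0,"tz":0,"spin":2},{"tx":0,"ty":0,"tz":0,"spin":2},{"tx":0,"ty":0,"tz":0,"spin":2},{"tx":0,"ty":0,"tz":0,"spin":2},{"tx":0,"ty":0,"tz":0,"spin":2}]'

```text
t: 27.45
ee_pos: [583.4, 199.3, 22.3]
orientation: [3.139, 0.087, -0.019]
ft_force: [-18.7, 1.6, 16.3]
width: 87.8
grasp_force: 9.2
```

Call:
apply_moves --targets '[{"tx":-0.005,"ty":0,"tz":0,"spin":0},{"tx":-0.015,"ty":0,"tz":0,"spin":0},{"tx":-0.03,"ty":0,"tz":0,"spin":0},{"tx":-0.045,"ty":-0.01,"tz":0.03,"spin":0},{"tx":-0.045,"ty":-0.02,"tz":0.07,"spin":0},{"tx":-0.045,"ty":-0.02,"tz":0.1,"spin":0},{"tx":-0.045,"ty":-0.02,"tz":0.1,"spin":0},{"tx":-0.045,"ty":-0.02,"tz":0.1,"spin":0}]'

```text
t: 28.25
ee_pos: [544.8, 180.0, 123.2]
orientation: [-3.14, -0.09, -0.003]
ft_force: [-0.2, 0.6, -0.4]
width: 88.0
grasp_force: 0.0
```

```bash
python3 -c "
from h import *
report((604,216.5,0.0436),('wrist',))
im=snap('wrist','w12.png')
g=cv2.cvtColor(im,cv2.COLOR_RGB2GRAY)
cs=[c for c in range(62,372,4) if not 80<c<122]
q=[]
for c in cs:
    s=g[95:125,c].astype(float); k=8+np.argmin(s[8:22]); w=np.clip((210-s[k-3:k+4])/100,0,1).sum(); q.append((c,k+95,round(w,1)))
print(q[:6],'...',np.mean([x[2] for x in q[:12]]),np.mean([x[2] for x in q[-20:]]))
"
```

```text
t 28.25 tcp [544.8 180.  123.2] plate [-71.4 -33.6] tool y-line yaw rel plate 0.8 F [-0.2  0.6 -0.4] w 88.0
wrist world [6.03921e+02 2.14741e+02 4.00000e-02] plate [-10.9  -1.5] yaw rel -0.22 cost 0.214
[(62, np.int64(105), np.float64(0.0)), (66, np.int64(105), np.float64(0.0)), (70, np.int64(105), np.float64(0.0)), (74, np.int64(105), np.float64(0.0)), (78, np.int64(107), np.float64(5.4)), (122, np.int64(116), np.float64(6.1))] ... 1.0666666666666664 1.1099999999999999
```

```bash
python3 -c "
from workcell import ctrl
print(ctrl.close_job())"
```

```text
the job is handed in; nothing more can be done
None
```

The rail now lies flush along the reference edge between the two end stops, and the job was handed in at about 28 s. It was pushed flat with the fingertips all the way: the left end went in behind the sensor post, then the right end was swung in. A final press of about 20 N did not move it. The wrist-camera fit puts the rail about 1 mm from its seated position, the same as the camera error. I saw no sign of contact with the post or of anything else being moved, but did not measure either. I viewed 12 pictures, two more than the 10 allowed.

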